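# Turn the tank wagon into the fuelling road

## Task

On the railway turntable, push the end of the bridge round with the fingertips until the bridge's track lines up with the road that ends at the round storage tank, then push the tank wagon along the track, off the bridge and into that road, until it stands wholly clear of the turntable, on its wheels. Only push: do not pick the wagon up or carry it. Leave the bridge lined up with that road, and leave the two wagons on the siding and the cottage where they stand.

Things in the scene. Friction and masses are not known exactly. Their poses are not given: they have to be found in the camera images.
- turntable_board: Fixed board, 377 x 360 mm, top 46 mm above the table. Origin on the pivot axis at table height; x points to the three roads, which run straight out from the pivot at +40, 0 and -40 degrees from x. Round the pivot is an open pit, radius 97 mm, floor 30 mm above the table. Siding with two wagons along the -y edge (y = -152 mm), cottage in the -x +y corner.
- bridge: Turntable bridge: track between plank walkways on two girders, 184 x 45 mm. Origin on the pivot axis at table height, x along the track. Turns either way without end; light friction (0.03 N m) keeps it where left. Girder sides 22.5 mm off the middle line, 32 to 52 mm above the table: push there, reaching into the pit. Cabin at x 50 to 70, y 22 to 41 mm, top 72 mm up. Either end may face the road.
- tank_wagon: Tank wagon, a round tank lying on a dark frame, 77 mm long over couplings (72 mm over its solid part), 18 wide, 29 high, 15 to 31 g, loose on the bridge's deck (47 mm above the table, 23 mm wide between the walkways, 5 mm deep). Origin mid-underside, y along its length, z up. It does not coast: it stops when the push stops.
- storage_tank: Round upright storage tank of plain metal on a round concrete foot, 44 mm across, 50 mm high (96 mm above the table), fixed behind the buffer stop of one of the three roads, 232 mm from the pivot (which road varies; trees, up to 107 mm above the table, stand behind the other two). Origin mid-underside.
- road_left (a point): Point on the track of the +40 degree road, 148 mm from the pivot, 46.6 mm above the table: a good place for the wagon's middle to end. x points along the road, away from the pivot. The road lies between kerbs 23 mm apart (tops 52 mm above the table), splayed to about 31 mm at the pit; buffer stop face 196 mm from the pivot, top 62 mm above the table.
- road_middle (a point): The same point for the 0 degree road (same kerbs and buffer stop).
- road_right (a point): The same point for the -40 degree road (same kerbs and buffer stop).
- goods_van: Bystander: brown goods van, 71 x 19 x 36 mm, loose on the siding. Origin at the middle of its underside, y along its length.
- coal_wagon: Bystander: open wagon with a coal load, 73 x 19 x 24 mm, loose on the siding. Origin at the middle of its underside, y along its length.
- cottage: Bystander: model cottage with a red roof, 52 x 73 x 50 mm, loose on the board. Origin at the middle of its underside.
There are look-alikes about, which are no part of the job. What is shaped like the tank_wagon but purple is not meant.

How it is judged:
On the way:
1. the bridge is lined up with the storage tank's road (within 3.4 degrees) and at rest, the wagon still standing on it (((horizontal distance between storage_tank and road_left below 0.11 m and angle between the x axis of bridge and the x axis of road_left, either way round below 0.06 rad) or (horizontal distance between storage_tank and road_middle below 0.11 m and angle between the x axis of bridge and the x axis of road_middle, either way round below 0.06 rad) or (horizontal distance between storage_tank and road_right below 0.11 m and angle between the x axis of bridge and the x axis of road_right, either way round below 0.06 rad)) and angular speed of bridge below 0.05 rad/s and horizontal distance between tank_wagon and bridge below 0.035 m and height (world z) of tank_wagon above 0.042 m), for 0.2 s.
At the end, for the whole second after the job is handed in: Tank wagon at rest on its wheels in the storage tank's road, within 5 mm and 6 degrees of the track's middle line, its middle at least 135 mm from the pivot (clear of the turntable); bridge at rest, lined up with that road within 4 degrees (((horizontal distance between storage_tank and road_left below 0.11 m and angle between the x axis of bridge and the x axis of road_left, either way round below 0.07 rad and x of tank_wagon in the frame of road_left between -0.013 and 0.018 m and y of tank_wagon in the frame of road_left between -0.005 and 0.005 m and angle between the y axis of tank_wagon and the x axis of road_left, either way round below 0.1 rad) or (horizontal distance between storage_tank and road_middle below 0.11 m and angle between the x axis of bridge and the x axis of road_middle, either way round below 0.07 rad and x of tank_wagon in the frame of road_middle between -0.013 and 0.018 m and y of tank_wagon in the frame of road_middle between -0.005 and 0.005 m and angle between the y axis of tank_wagon and the x axis of road_middle, either way round below 0.1 rad) or (horizontal distance between storage_tank and road_right below 0.11 m and angle between the x axis of bridge and the x axis of road_right, either way round below 0.07 rad and x of tank_wagon in the frame of road_right between -0.013 and 0.018 m and y of tank_wagon in the frame of road_right between -0.005 and 0.005 m and angle between the y axis of tank_wagon and the x axis of road_right, either way round below 0.1 rad)) and height (world z) of tank_wagon between 0.044 and 0.05 m and angle between tank_wagon's own z axis and vertical below 0.1 rad and linear speed of tank_wagon below 0.01 m/s and angular speed of bridge below 0.05 rad/s); the robot touches nothing.
It fails at once if the tank wagon is lifted (over 8 mm) (height (world z) of tank_wagon above 0.055 m).
It fails at once if the tank wagon is tipped over (angle between tank_wagon's own z axis and vertical above 0.35 rad).
It fails at once if the tank wagon falls into the pit (height (world z) of tank_wagon below 0.039 m).
It fails at once if a wagon on the siding or the cottage is moved by more than 10 mm (distance of any of goods_van, coal_wagon, cottage from where it was at the start of the episode above 0.01 m).
It also fails if it takes over 58 s, if anything falls off the work surface, if the arm or the gripper's body presses on something with over 40 N, if the wrist force passes 120 N, or if a joint passes its speed limit or range.

## Robot

A 6-joint arm with a two-finger parallel gripper is mounted at the origin on a cart in front of the work surface, level with it; the furniture and walls round the work are solid. World frame = base frame: x ahead of the robot, y to its left, z up, the work surface at z = 0. Lengths are in m, angles in rad, forces in N, time in s.
With the tool pointing down it reaches from about 0.225 to 0.725 m from the base axis. Payload 3.1 kg.
Tool frame: the origin (TCP) lies on the mounting face of the last link; the fingertips stand 173 mm ahead of it and the grasp point (between the pads) lies manip.tcp_to_grasp ahead of it (manip.tcp_to_grasp is the distance from the TCP to the grasp point, in m); z points along the fingers, y is the line along which they close (so a half turn about z gives the same grasp; the last joint's range is limited). The gripper opens to 85 mm and grips with 20 to 120 N. Pads are 22 mm wide; open, the fingers measure 114 mm over their backs; the gripper's body (76 mm by 85 mm) begins 54 mm behind the grasp point. The pads swing forward as they close: fully open they stand 13 mm farther back than shut.
Start: joints at [1.153, 0.048, 0.099, 1.622, 0, 1.443], TCP at [0.15, 0.503, 0.405] pointing down, gripper open.
Joint ranges: [-2.91, 2.91], [-0.99, 1.94], [-1.21, 1.42], [-2.12, 2.29], [-1.49, 1.47], [-3.14, 3.14]. Speed limits (rad/s): [2.79, 2.79, 3.14, 3.14, 3.14, 3.14].

## Interface

Orientations are given as a unit quaternion [w, x, y, z].
In Python, from rig import get_obs, imaging, order, manip gives the robot as it stands. The module is installed in compiled form; this text tells all that it offers.
- The arm moves only by the tool play_rows, never from a script. Its argument "increments" is a list of rows, each a list of 5 numbers: the closure, from 0 (fully open) to 1 (shut), then the shift along the tool's x, y, z in m, then the turn about the tool's z in degrees. In form: [[claw, x, y, z, twist], ...]. A call has 1 to 10 rows; each row shifts and turns the commanded pose from where the row before left it, along the tool's axes as they then stand; what a row does not reach is not made up. A row lasts 1/12 s, in which the tool goes at most 41.7 mm and 7.16 degrees, less where a joint would pass 70% of its speed; a pose out of reach is approached as far as the arm can. A call with a gripper value outside its range is refused whole. The fingers move at their own pace and stop on an object; "grip_force" is the grip in N (left out, the last holds). Time passes only in rows, so rows that do not move let the fingers close. It gives the time, the measured TCP pose, the force, the opening and the grip force at its end, in the units of the state.
- get_obs(): the state, without advancing time (a new reading comes with each control period).
- imaging.capture(name): name is "scene" or "top"; returns the picture (400x640x3 uint8, blue, green, red); there is no depth.
- imaging.camera_info(name): a dict with "vertical_fov" (degrees; the focal length in pixels is half the picture's height over the tangent of half this angle, whatever the lens; pixels are square), "cx", "cy" (the principal point, pixels), "cam_to_world" (4x4, takes a point from camera to world coordinates). Camera axes: x right, y up, looking along -z (the intrinsics and any distortion apply to the point x, -y, -z); pixel columns grow to the right and rows downward; lengths in m; the calibration is good to about 2 mm. A picture is of the moment at which its call begins. camera_info takes no time and is no camera call.
- order.finish_job(): hands the job in; it is judged then, once.
The state is a dict: "t": time; "joint_pos": joint angles; "qvel": joint speeds; "effort": joint torques, N m; "tcp_pos": TCP position; "orientation": TCP orientation; "contact_force": force on the tool from outside, world axes, zero at the start; "ft_torque": the same for the moment, N m; "width": opening from 0.0 (shut) to 1.0 (fully open); "gripper_force": force on a finger pad.
Only numpy, scipy, OpenCV 4.12 (cv2) and the standard library are available. Lean on these libraries where they do the work, as an engineer would, in place of code of your own. Each camera call takes 0.05 s, during which the arm holds its last target. There are 200 camera calls.

## Working session

There is one attempt and no reset: what is moved stays moved. The work goes in short steps, Python scripts to look and compute and a tool call to move; the robot and the scene stay as the last step left them, time stands still between calls to the robot, and variables do not carry over. Pictures are saved under pics/ and viewed, at most 10 in all, crops included, and the job is handed in when it is done.

Besides the shell and the picture viewer there is one more tool, called after "Call:" as name(argument=value, ...) on one line, values as JSON. play_rows: Moves the arm, as the interface text tells. Its arguments: {"type":"object","properties":{"increments":{"type":"array","items":{"type":"array","items":{"type":"number"}}},"grip_force":{"type":"number"}},"required":["increments"]}

```bash
mkdir -p pics
python3 - <<'E'
from rig import get_obs, imaging, manip
import cv2
for n in("top","scene"):
    im=imaging.capture(n); cv2.imwrite(f"pics/{n}0.png",im)
    print(n,imaging.camera_info(n))
print(manip.tcp_to_grasp); print(get_obs())
E
```

```text
top {'vertical_fov': 47.414330356262376, 'cx': 320.51963882340226, 'cy': 202.35186514491647, 'cam_to_world': array([[ 2.03457331e-02,  9.95403441e-01, -9.35844056e-02,
         4.61841361e-01],
       [-9.99790235e-01,  2.04766704e-02,  4.38992842e-04,
         3.72129290e-02],
       [ 2.35327201e-03,  9.35558432e-02,  9.95611253e-01,
         9.50187707e-01],
       [ 0.00000000e+00,  0.00000000e+00,  0.00000000e+00,
         1.00000000e+00]])}
scene {'vertical_fov': 48.677422720308044, 'cx': 317.09904073693804, 'cy': 198.46251901503345, 'cam_to_world': array([[-0.46814718,  0.4104923 , -0.78251792, -0.24566001],
       [-0.88351387, -0.23301265,  0.40633527,  0.4436285 ],
       [-0.01553908,  0.88159014,  0.47175986,  0.55288246],
       [ 0.        ,  0.        ,  0.        ,  1.        ]])}
0.1547
{'t': 0.1, 'joint_pos': array([ 1.15321359e+00,  4.86532904e-02,  9.77291377e-02,  1.62203607e+00,
       -1.17005329e-07,  1.44294782e+00]), 'qvel': array([-2.17421163e-03, -1.60572726e-03,  4.26434023e-03,  1.69227622e-03,
       -8.55269438e-05, -1.16484271e-03]), 'effort': array([ 3.02440807e-03, -3.39852583e+01,  3.20935893e+01,  1.58534496e-02,
       -1.73004159e-04, -3.21666043e-06]), 'tcp_pos': array([0.1499445 , 0.50291947, 0.40363329]), 'orientation': array([-2.91364357e-04,  1.44360855e-01,  9.89524519e-01, -1.04198002e-03]), 'contact_force': array([-0.34121093,  0.25947213,  0.49250998]), 'ft_torque': array([ 0.06640519,  0.00486893, -0.03513803]), 'gripper_force': 0.0, 'width': 1.0026721672470003}
```

View pics/top0.png

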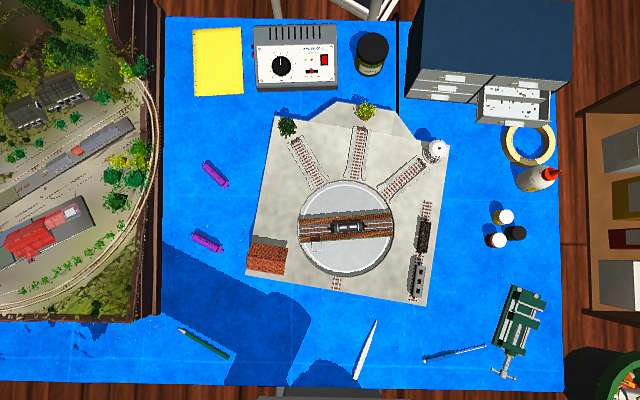

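View pics/scene0.png

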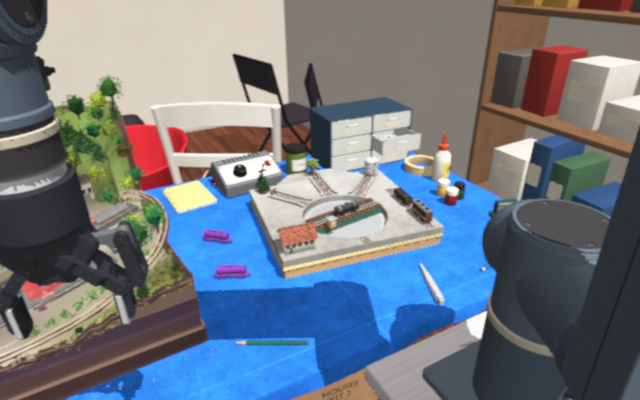

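The top view shows the pivot near (346,228). The storage tank is at (434,148), behind the right-hand (-40°) road. The bridge lies nearly horizontal in the picture with the tank wagon at (348,227). The siding wagons are at (422,235) and (416,275).

```bash
cat > h.py <<'E'
import numpy as np, cv2
from rig import get_obs, imaging, manip
def cast(n,u,v,z):
    c=imaging.camera_info(n); f=200/np.tan(np.radians(c["vertical_fov"]/2)); T=c["cam_to_world"]
    d=T[:3,:3]@np.array([(u-c["cx"])/f,-(v-c["cy"])/f,-1]); o=T[:3,3]
    return o+d*(z-o[2])/d[2]
def px(n,p):
    c=imaging.camera_info(n); f=200/np.tan(np.radians(c["vertical_fov"]/2)); T=c["cam_to_world"]
    q=T[:3,:3].T@(np.array(p)-T[:3,3]); return c["cx"]+f*q[0]/-q[2], c["cy"]-f*q[1]/-q[2]
def crop(n,x0,y0,x1,y1,s,name):
    im=imaging.capture(n); c=cv2.resize(im[y0:y1,x0:x1],None,fx=s,fy=s,interpolation=cv2.INTER_CUBIC)
    for x in range(x0,x1,20): cv2.putText(c,str(x),((x-x0)*s,10),0,.35,(0,0,255)); cv2.line(c,((x-x0)*s,12),((x-x0)*s,18),(0,0,255))
    for y in range(y0,y1,20): cv2.putText(c,str(y),(0,(y-y0)*s+4),0,.35,(0,0,255)); cv2.line(c,(24,(y-y0)*s),(30,(y-y0)*s),(0,0,255))
    cv2.imwrite("pics/"+name+".png",c); return im
E
python3 - <<'E'
from h import *
im=crop("top",280,130,460,280,4,"c1")
# board corners / pit grey
hsv=cv2.cvtColor(im,cv2.COLOR_BGR2HSV)
print(hsv[255,350],hsv[295,345],hsv[190,340],hsv[165,340])
E
```

```text
[ 75   2 209] [104 255 252] [ 80   4 202] [ 23  21 218]
```

View pics/c1.png

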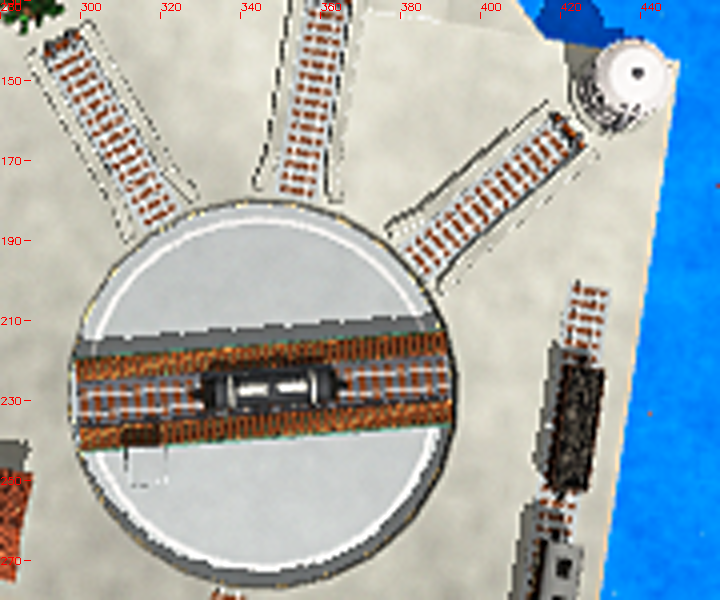

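The enlarged crop shows these positions:
- The pit rim spans u 297.5–394 and v 180–277.
- The bridge's track runs from about (299,230.5) to (392,224).
- The cabin is near (317,246), at the left end on the lower side.
- The tank road runs from about (384,197) to (422,162).

Run:
```python
from h import *
P=lambda u,v,z=.046: cast("top",280+u/4,130+v/4,z)
l,r,t,b=P(70,395),P(456,395),P(265,199),P(262,588)
print(l,r,t,b); 
pts=np.array([P(*p)[:2] for p in [(70,395),(456,390),(265,199),(262,588),(128,260),(400,245),(120,523),(415,515)]])
A=np.c_[2*pts,np.ones(len(pts))]; s=np.linalg.lstsq(A,(pts**2).sum(1),rcond=None)[0]
piv=s[:2]; print("piv",piv,"R",np.sqrt(s[2]+piv@piv))
ang=lambda d:np.degrees(np.arctan2(d[1],d[0]))
print("tank top",cast("top",280+640/4,130+72/4,.096)[:2]-piv)
T=P(640,72,.096)[:2]-piv; print("tank",np.hypot(*T),ang(T))
for q in [(160,218),(300,185),(423,265),(572,135),(62,50),(325,20)]:
  d=P(*q,.0466)[:2]-piv; print(q,np.hypot(*d),ang(d))
a=P(78,400,.047)[:2];c=P(448,381,.047)[:2]; print("bridge",ang(a-c),a-piv,c-piv)
for n,z,q0,q1 in [("lower edge",.052,(82,450),(452,423)),("upper",.052,(76,362),(448,333))]:
  a=P(*q0,z)[:2];c=P(*q1,z)[:2]; print(n,ang(a-c),a-piv,c-piv, np.hypot(*(a-c)), np.cross(a-piv,(a-c)/np.hypot(*(a-c))))
a=P(203,391,.06)[:2];c=P(344,382,.06)[:2]; print("wagon ends",a-piv,c-piv,(a+c)/2-piv,np.hypot(*(a-c)))
print("cabin",[P(*q,.072)[:2]-piv for q in [(127,445),(167,485)]])
for n,q in [("coal",(582,420)),("van",(560,570))]: print(n,P(*q,.07)[:2])
```

```text
[0.49332774 0.08138162 0.046     ] [ 0.4972386  -0.11000546  0.046     ] [ 0.59336745 -0.01380265  0.046     ] [ 0.40061802 -0.01523258  0.046     ]
piv [ 0.49746381 -0.0154736 ] R 0.09634353660979726
tank top [ 0.15339736 -0.1732875 ]
tank 0.231428837257775 -48.48414077928492
(160, 218) 0.10085500331557432 32.41076465415172
(300, 185) 0.10444548511213281 -8.6567384047654
(423, 265) 0.10074624185599926 -50.39922901279378
(572, 135) 0.20098870417789588 -49.153756266669696
(62, 50) 0.19951876949708947 31.826895760282106
(325, 20) 0.189671646496955 -8.255884278778787
bridge 94.10705868470755 [-0.006562    0.09278513] [ 0.00658909 -0.09036568]
lower edge 95.32588679426645 [-0.03119722  0.08999474] [-0.01426294 -0.09165892] 0.18244128552203098 -0.02270918789973309
upper 95.6355639523515 [0.01197205 0.0940111 ] [ 0.03007451 -0.0894395 ] 0.18434158547283258 0.021146138182818772
wagon ends [-0.00134673  0.03130492] [ 0.00445371 -0.03749108] [ 0.00155349 -0.00309308] 0.06904009883209303
cabin [array([-0.02846429,  0.06761636]), array([-0.04717344,  0.04802494])]
coal [ 0.48549532 -0.16693852]
van [ 0.41364237 -0.15631836]<stdin>:15: DeprecationWarning: Arrays of 2-dimensional vectors are deprecated. Use arrays of 3-dimensional vectors instead. (deprecated in NumPy 2.0)
```

Call:
play_rows(increments=[[1,-0.0314,-0.0208,0,0],[1,-0.0314,-0.0208,0,0],[1,-0.0314,-0.0208,0,0],[1,-0.0314,-0.0208,0,0],[1,-0.0314,-0.0208,0,0],[1,-0.0314,-0.0208,0,0],[1,-0.0314,-0.0208,0,0],[1,-0.0314,-0.0208,0,0],[1,-0.0314,-0.0208,0,0],[1,-0.0314,-0.0208,0,0]], grip_force=20)

```text
t: 0.98
tcp_pos: [0.3922, 0.2124, 0.4045]
orientation: [-0.0, 0.144, 0.99, 0.0]
contact_force: [1.4, 0.2, 0.6]
width: 0.003
gripper_force: 0.0
```

Call:
play_rows(increments=[[1,-0.0314,-0.0208,0,0],[1,-0.0314,-0.0208,0,0],[1,-0.0314,-0.0208,0,0],[1,-0.0314,-0.0208,0,0],[1,-0.0314,-0.0208,0,0],[1,-0.0314,-0.0208,0,0]])

```text
t: 1.48
tcp_pos: [0.5372, 0.0388, 0.4043]
orientation: [-0.0, 0.145, 0.989, 0.0]
contact_force: [0.4, 0.4, 0.9]
width: 0.001
gripper_force: 0.0
```

Call:
play_rows(increments=[[1,0,0,0,6.8],[1,0,0,0,6.8],[1,0,0,0,6.8],[1,0,0,0,6.8],[1,0,0,0,6.8],[1,0,0,0,6.8],[1,0,0,0,6.8],[1,0,0,0,6.8],[1,0,0,0,6.8],[1,0,0,0,6.8]])

```text
t: 2.32
tcp_pos: [0.5363, 0.0406, 0.4042]
orientation: [-0.0, 0.675, 0.738, -0.0]
contact_force: [-1.0, -0.6, -0.1]
width: -0.004
gripper_force: 0.0
```

```bash
cat >> h.py <<'E'
from scipy.spatial.transform import Rotation as Ro
piv=np.array([.4975,-.0155])
def go(p,yaw=None):
    o=get_obs(); w,x,y,z=o["orientation"]; R=Ro.from_quat([x,y,z,w]); M=R.as_matrix()
    yw=np.degrees(np.arctan2(M[1,0],M[0,0]))
    print("t",o["t"],"tcp",o["tcp_pos"].round(4),"yaw",yw.round(2),"tilt",M[2,2].round(5),"F",o["contact_force"].round(2),"w",round(o["width"],3),"j",o["joint_pos"].round(2))
    if p is not None: print("tool delta",(M.T@(np.array(p)-o["tcp_pos"])).round(4), "twist",None if yaw is None else (yw-yaw).round(2))
def B(a,x,y): # bridge-frame point, a = world angle of bridge x in deg
    a=np.radians(a); return piv+[x*np.cos(a)-y*np.sin(a), x*np.sin(a)+y*np.cos(a)]
E
python3 - <<'E'
from h import *
go([*B(95.4,.052,-.044),.173+.037],95.4)
E
```

```text
t 2.3167 tcp [0.5363 0.0406 0.4042] yaw 95.06 tilt -1.0 F [-1.   -0.57 -0.12] w -0.004 j [-0.05  0.08  0.13  1.62 -0.    1.43]
tool delta [-0.0002  0.0003  0.1942] twist -0.34
```

Call:
play_rows(increments=[[1,0,0,0.03,0],[1,0,0,0.03,0],[1,0,0,0.03,0],[1,0,0,0.03,0],[1,0,0,0.03,0],[1,0,0,0.02,0],[1,0,0,0.01,0],[1,0,0,0.01,0],[1,0,0,0,0]])

```text
t: 3.07
tcp_pos: [0.5356, 0.0406, 0.2128]
orientation: [-0.001, 0.673, 0.74, -0.001]
contact_force: [-0.7, 0.0, 0.5]
width: -0.002
gripper_force: 0.0
```

Run:
```python
from h import *
go([*B(95.4,.052,-.044),.173+.041],95.4)
crop("top",280,130,460,280,4,"c2")
```

```text
t 3.0667 tcp [0.5356 0.0406 0.2128] yaw 95.4 tilt -0.99999 F [-0.68  0.05  0.51] w -0.002 j [-0.05  0.13 -0.2   1.25 -0.    1.43]
tool delta [-0.0003  0.0008 -0.0012] twist -0.0
```

View pics/c2.png

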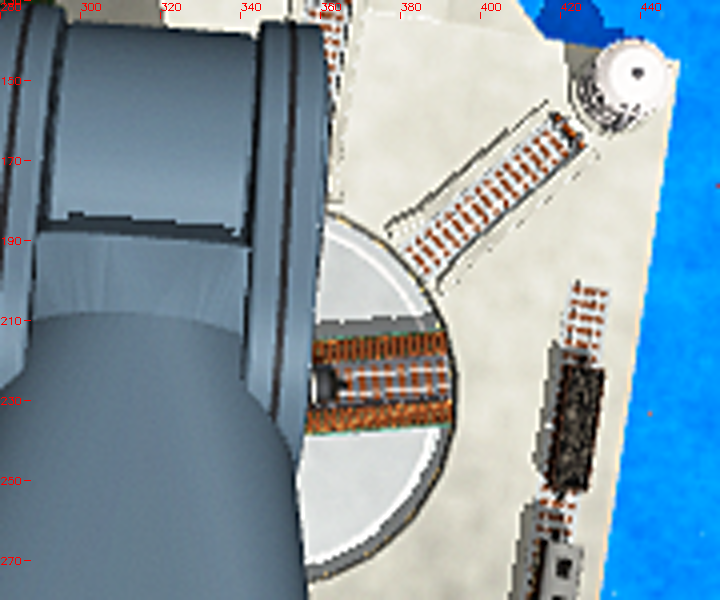

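The bridge hasn't moved. The fingers are down in the pit beside the cabin end, and the far half of the bridge is still visible for measuring its angle. I'll push along an arc now.

Call:
play_rows(increments=[[1,0,-0.003,0,0],[1,0,-0.003,0,0],[1,0.0019,-0.0027,0,-3],[1,0.0019,-0.0027,0,-3],[1,0.0019,-0.0027,0,-3],[1,0.0019,-0.0027,0,-3],[1,0.0019,-0.0027,0,-3],[1,0.0019,-0.0027,0,-3],[1,0.0019,-0.0027,0,-3],[1,0,0,0,0]])

```text
t: 3.95
tcp_pos: [0.5091, 0.0483, 0.2165]
orientation: [0.001, 0.527, 0.85, 0.001]
contact_force: [-0.5, 0.4, 0.6]
width: 0.0
gripper_force: 0.1
```

Run:
```python
from h import *
go([*B(116.4,.052,-.038),.173+.041],116.4)
crop("top",280,130,460,280,4,"c3")
```

```text
t 3.95 tcp [0.5091 0.0483 0.2165] yaw 116.46 tilt -1.0 F [-0.47  0.37  0.6 ] w 0.0 j [-0.04  0.06 -0.27  1.24  0.    1.07]
tool delta [-0.     -0.0007  0.0025] twist 0.06
```

View pics/c3.png

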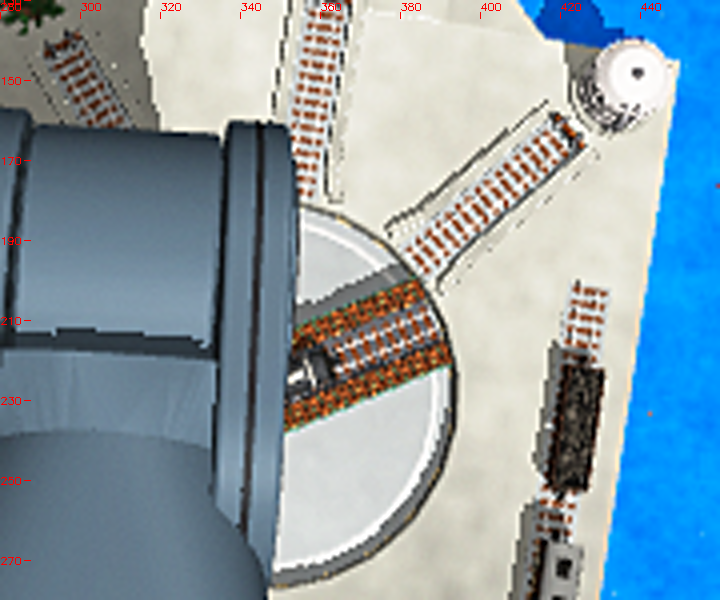

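The fingers are pushing the bridge. Its lower edge runs (351,238)–(393,221), which puts it at about 113°, and the wagon is still on the deck near (358,222).

Call:
play_rows(increments=[[1,0.0019,-0.0028,0.0003,-3],[1,0.0019,-0.0028,0.0003,-3],[1,0.0019,-0.0028,0.0003,-3],[1,0.0019,-0.0028,0.0003,-3],[1,0.0019,-0.0028,0.0003,-3],[1,0,0,0,0],[1,0,0,0,0]])

```text
t: 4.58
tcp_pos: [0.4924, 0.0487, 0.214]
orientation: [0.001, 0.413, 0.911, 0.0]
contact_force: [0.4, 0.6, 0.6]
width: -0.001
gripper_force: 0.2
```

```bash
cat >> h.py <<'E'
def bridge(im,lo=.055,hi=.088,side=-1,a0=-60):
    hsv=cv2.cvtColor(im,cv2.COLOR_BGR2HSV)
    m=cv2.inRange(hsv,(3,110,50),(18,255,230))
    v,u=np.nonzero(m); p=np.array([cast("top",x,y,.051)[:2]-piv for x,y in zip(u,v) if 280<x<420 and 160<y<290])
    r=np.hypot(*p.T); a=np.degrees(np.arctan2(p[:,1],p[:,0]))
    k=(r>lo)&(r<hi)&(abs((a-a0+180)%360-180)<38); q=p[k]; 
    rect=cv2.minAreaRect((q*1000).astype(np.float32)); rr=r[k]
    # mean angle in radius rings
    rings=[round(float(np.degrees(np.arctan2(q[(rr>s)&(rr<s+.008),1].mean(),q[(rr>s)&(rr<s+.008),0].mean()))),2) for s in np.arange(lo,hi-.007,.008)]
    print("bridge",rings,np.round(rect[1],1),round(rect[2],1));
E
python3 - <<'E'
from h import *
go(None)
im=imaging.capture("top"); bridge(im)
i0=cv2.imread("pics/top0.png"); bridge(i0,a0=-84.6)
cv2.imwrite("pics/t4.png",im)
E
```

```text
t 4.5833 tcp [0.4924 0.0487 0.214 ] yaw 131.27 tilt -1.0 F [0.38 0.63 0.6 ] w -0.001 j [-0.04  0.02 -0.32  1.24  0.    0.81]
bridge [-48.16, -48.38, -47.87, -47.4] [44.1 36.3] 39.9
bridge [-84.46, -84.34, -83.87, -84.78] [44.6 35.2] 6.3
```

```bash
python3 -c "
import cv2
im=cv2.imread('pics/t4.png')[130:280,320:460]; cv2.imwrite('pics/c4.png',cv2.resize(im,None,fx=4,fy=4,interpolation=2))"
```

```text
(no output)
```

View pics/c4.png

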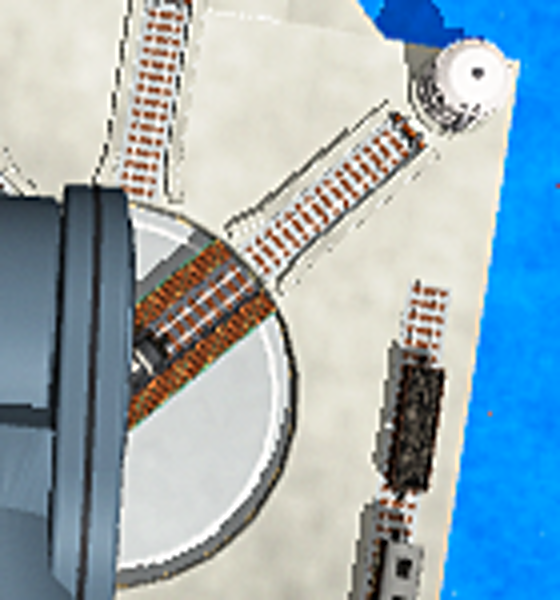

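The bridge looks nearly in line with the tank road. Its lower edge runs (352.5,237.5)–(388,207). I'll compute the exact angles.

Run:
```python
from h import *
Q=lambda u,v,z: cast("top",320+u/4,130+v/4,z)[:2]-piv
def L(n,a,b,z):
    a,b=Q(*a,z),Q(*b,z); d=b-a; L=np.hypot(*d); print(n,np.degrees(np.arctan2(d[1],d[0])).round(2),"offset",((a[0]*d[1]-a[1]*d[0])/L).round(4))
L("low",(130,430),(272,308),.052); L("up",(137,302),(215,243),.052)
L("road kerb up",(240,222),(385,102),.052);L("road kerb low",(285,285),(432,155),.052)
for q in [(258,265),(400,128)]: 
    d=Q(*q,.0466); print("road mid",np.degrees(np.arctan2(d[1],d[0])),np.hypot(*d))
for q in [(233,282),(200,306)]:
    d=Q(*q,.047); print("bridge mid",np.degrees(np.arctan2(d[1],d[0])),np.hypot(*d))
# green trim edge fit
im=cv2.imread("pics/t4.png").astype(int); b,g,r=im[...,0],im[...,1],im[...,2]
m=(g>r+15)&(g>b+8); v,u=np.nonzero(m)
p=np.array([cast("top",x,y,.052)[:2]-piv for x,y in zip(u,v) if 350<x<392 and 185<y<240]); p=p[np.hypot(*p.T)<.095]
n=np.array([np.sin(np.radians(-48.4)),-np.cos(np.radians(-48.4))]); s=p@n
for k in (s>.01,s<-.01):
    q=p[k]; print(k.sum()); 
    if k.sum()>4:
        vx,vy,x,y=cv2.fitLine(q.astype(np.float32),cv2.DIST_HUBER,0,.001,.001).ravel(); print(np.degrees(np.arctan(vy/vx)), x*vy-y*vx)
```

```text
low -48.41 offset 0.0224
up -51.77 offset -0.0255
road kerb up -49.29 offset -0.0218
road kerb low -47.58 offset 0.0195
road mid -49.50587124698126 0.09875957304775274
road mid -47.26951277059325 0.19873879249699813
bridge mid -48.56000833177391 0.08357254711887818
bridge mid -47.15225310026733 0.06318940323840688
40
-49.66568 0.021391094
16
-49.914536 -0.025390822
```

The bridge is within about 1.5° of the road, so I'll back off, rise and move over the track behind the wagon.

Call:
play_rows(increments=[[1,0,0.004,0,0],[1,0,0.004,0,0],[1,0,0,-0.02,0],[1,0,0,-0.035,0],[1,0,0,-0.02,0],[1,0,0,0,0],[1,0,0,0,0]])

```text
t: 5.22
tcp_pos: [0.4992, 0.0542, 0.2899]
orientation: [0.002, 0.412, 0.911, 0.001]
contact_force: [-0.2, -0.3, -0.9]
width: 0.001
gripper_force: 0.0
```

Run:
```python
from h import *
go([*B(131.6,.068,0),.173+.057],131.6)
im=imaging.capture("top"); bridge(im)
cv2.imwrite("pics/t5.png",im); c=imaging.capture("scene")
cv2.imwrite("pics/s5.png",cv2.resize(c[130:290,230:450],None,fx=3.5,fy=3.5,interpolation=2))
```

```text
t 5.2167 tcp [0.4992 0.0542 0.2899] yaw 131.38 tilt -0.99999 F [-0.23 -0.27 -0.89] w 0.001 j [-0.03 -0.01 -0.19  1.39 -0.    0.82]
tool delta [ 0.017  -0.0477  0.0598] twist -0.22
bridge [-47.97, -49.22, -47.83, -47.58] [44.4 36.3] 39.9
```

View pics/s5.png

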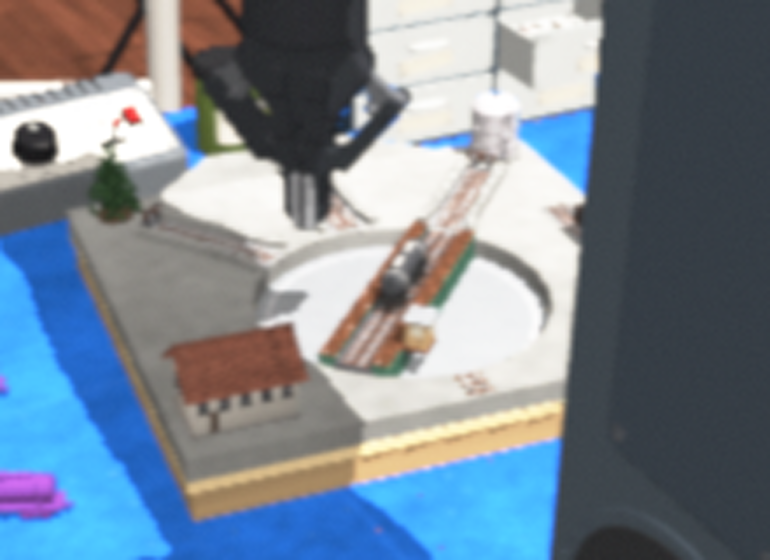

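The wagon stands on the bridge and the bridge is aligned with the tank road. The track is clear behind the wagon, and the cabin is to the right of it. I'll move over the track and descend.

Call:
play_rows(increments=[[1,0.009,-0.024,0,0],[1,0.008,-0.024,0,0],[1,0,0,0.02,0],[1,0,0,0.02,0],[1,0,0,0.015,0],[1,0,0,0.005,0],[1,0,0,0,0]])

```text
t: 5.9
tcp_pos: [0.4496, 0.0353, 0.2263]
orientation: [-0.002, 0.412, 0.911, -0.0]
contact_force: [0.2, 1.1, 0.6]
width: 0.001
gripper_force: 0.0
```

Run:
```python
from h import *
go([*B(131.6,.068,0),.173+.057],131.6)
im=imaging.capture("top"); bridge(im)
c=imaging.capture("scene")
cv2.imwrite("pics/s6.png",cv2.resize(c[150:270,280:420],None,fx=5,fy=5,interpolation=2))
```

```text
t 5.9 tcp [0.4496 0.0353 0.2263] yaw 131.39 tilt -0.99999 F [0.22 1.07 0.59] w 0.001 j [-0.07 -0.1  -0.41  1.27  0.    0.78]
tool delta [-0.0017  0.0021 -0.0038] twist -0.21
bridge [-48.38, -49.45, -48.21, -49.13] [44.1 36.3] 39.9
```

View pics/s6.png

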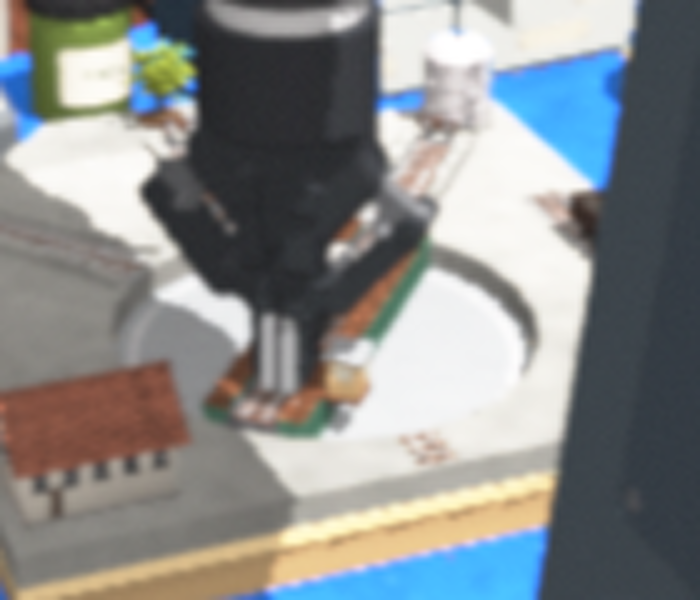

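The fingers are centred over the track behind the wagon, but the tips are a little low (53 mm). I'll raise them 4 mm, centre them by 2 mm, and push.

Call:
play_rows(increments=[[1,0,0.002,-0.004,0],[1,0,0,0,0],[1,-0.006,0,0,0],[1,-0.006,0,0,0],[1,-0.006,0,0,0],[1,-0.006,0,0,0],[1,-0.006,0,0,0],[1,-0.006,0,0,0],[1,-0.006,0,0,0],[1,-0.006,0,0,0]])

```text
t: 6.83
tcp_pos: [0.4844, -0.0003, 0.2321]
orientation: [-0.0, 0.412, 0.911, -0.0]
contact_force: [0.0, 0.3, -0.5]
width: 0.0
gripper_force: 0.1
```

Call:
play_rows(increments=[[1,-0.006,0,0,0],[1,-0.006,0,0,0],[1,-0.006,0,0,0],[1,-0.006,0,0,0],[1,0,0,0,0]])

```text
t: 7.25
tcp_pos: [0.5007, -0.0186, 0.2323]
orientation: [0.001, 0.412, 0.911, -0.0]
contact_force: [-0.5, 0.0, 0.3]
width: -0.0
gripper_force: 0.0
```

Run:
```python
from h import *
go([*B(131.6,-.100,0),.173+.057],131.6)
im=imaging.capture("top"); bridge(im)
cv2.imwrite("pics/c7.png",cv2.resize(im[130:280,300:460],None,fx=4,fy=4,interpolation=2))
```

```text
t 7.25 tcp [ 0.5007 -0.0186  0.2323] yaw 131.35 tilt -1.0 F [-0.49  0.05  0.32] w -0.0 j [-0.17  0.02 -0.27  1.28 -0.    0.68]
tool delta [-0.0956  0.      0.0024] twist -0.25
bridge [nan, nan, nan, nan] [0. 0.] 0.0h.py:32: RuntimeWarning: Mean of empty slice.
  rings=[round(float(np.degrees(np.arctan2(q[(rr>s)&(rr<s+.008),1].mean(),q[(rr>s)&(rr<s+.008),0].mean()))),2) for s in np.arange(lo,hi-.007,.008)]
  ret = ret.dtype.type(ret / rcount)
```

View pics/c7.png

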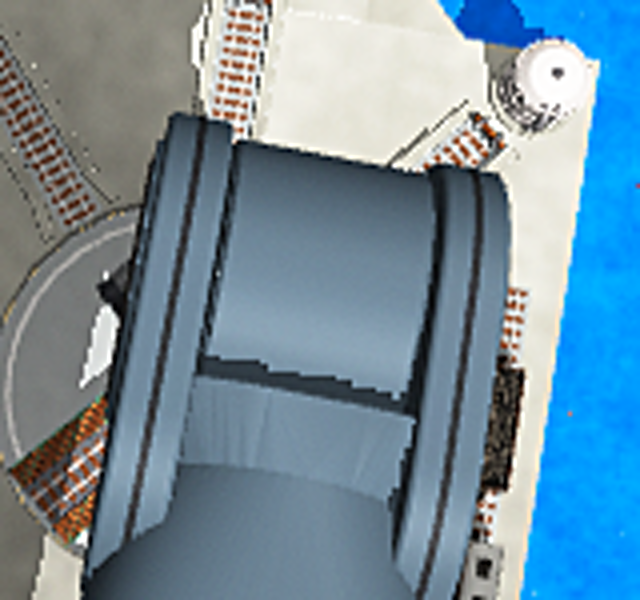

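The wagon is under the arm, and the near end of the bridge at (312,256) still sits on the line. I'll keep pushing.

Call:
play_rows(increments=[[1,-0.005,0,0,0],[1,-0.005,0,0,0],[1,-0.005,0,0,0],[1,-0.005,0,0,0],[1,-0.005,0,0,0],[1,-0.005,0,0,0],[1,-0.005,0,0,0],[1,0,0,0,0]])

```text
t: 7.97
tcp_pos: [0.5237, -0.0447, 0.2323]
orientation: [0.0, 0.412, 0.911, -0.0]
contact_force: [0.3, -0.2, -0.1]
width: 0.001
gripper_force: 0.0
```

Call:
play_rows(increments=[[1,-0.006,0,0,0],[1,-0.006,0,0,0],[1,-0.006,0,0,0],[1,-0.006,0,0,0],[1,-0.006,0,0,0],[1,-0.006,0,0,0],[1,-0.006,0,0,0],[1,-0.006,0,0,0],[1,0,0,0,0]])

```text
t: 8.72
tcp_pos: [0.5556, -0.0809, 0.2323]
orientation: [0.001, 0.412, 0.911, -0.0]
contact_force: [-0.9, 0.0, -0.6]
width: 0.001
gripper_force: 0.0
```

Run:
```python
from h import *
go([*B(131.6,-.100,0),.173+.057],131.6)
im=imaging.capture("top"); bridge(im,a0=131.6)
```

```text
t 8.7167 tcp [ 0.5556 -0.0809  0.2323] yaw 131.35 tilt -1.0 F [-0.93  0.01 -0.56] w 0.001 j [-0.26  0.17 -0.11  1.29 -0.    0.59]
tool delta [-0.0125  0.      0.0023] twist -0.25
bridge [128.25, 127.24, 128.8, 128.75] [44.3 34.4] 38.6
```

Call:
play_rows(increments=[[1,-0.005,0,0,0],[1,-0.005,0,0,0],[1,-0.002,0,0,0],[1,0,0,0,0],[1,0.005,0,0,0],[1,0.01,0,0,0],[1,0,0,-0.03,0],[1,0,0,-0.04,0],[1,0,0,-0.04,0]])

```text
t: 9.52
tcp_pos: [0.551, -0.0764, 0.3412]
orientation: [-0.003, 0.411, 0.912, -0.0]
contact_force: [1.0, -0.7, 0.1]
width: -0.0
gripper_force: 0.0
```

Call:
play_rows(increments=[[1,0.03,-0.025,-0.01,0],[1,0.03,-0.025,0,0],[1,0.03,-0.025,0,0],[1,0.03,-0.025,0,0],[1,0.03,-0.025,0,0],[1,0.03,0,0,0],[1,0.03,0,0,0],[1,0.03,0,0,0],[1,0,0,0,0]])

```text
t: 10.27
tcp_pos: [0.2968, 0.0224, 0.3521]
orientation: [-0.001, 0.41, 0.912, 0.001]
contact_force: [0.8, 0.3, 0.7]
width: -0.0
gripper_force: 0.0
```

Run:
```python
from h import *
go(None)
bridge(cv2.imread("pics/top0.png"),a0=95.4)
im=crop("top",280,130,460,280,4,"c8"); bridge(im); bridge(im,a0=131.6)
```

```text
t 10.2667 tcp [0.2968 0.0224 0.3521] yaw 131.63 tilt -1.0 F [0.76 0.31 0.71] w -0.0 j [-0.15 -0.57 -0.5   1.64  0.    0.69]
bridge [94.4, 92.38, 93.8, 95.54] [43.4 35.4] 1.4
bridge [-48.38, -49.45, -48.33, -48.58] [44.4 36.3] 39.9
bridge [128.72, 128.86, 128.35, 128.85] [45.4 34.4] 38.6
```

View pics/c8.png

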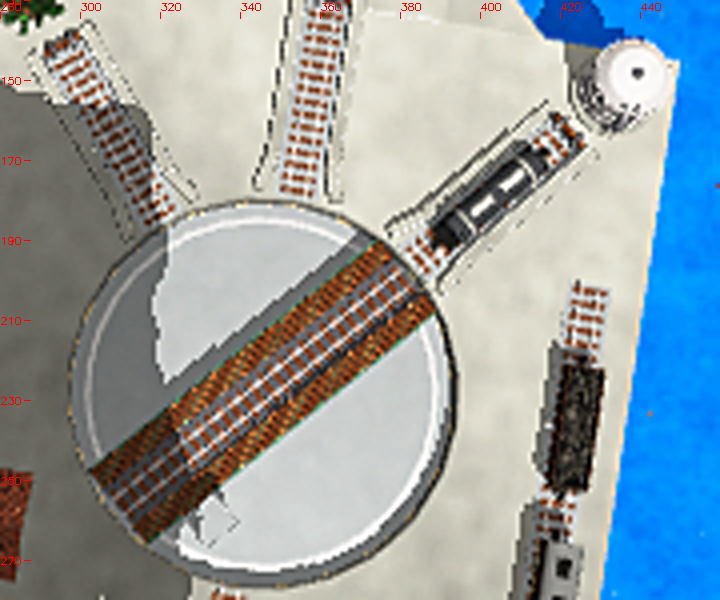

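The wagon is in the tank road, with its ends near (388,191) and (417,167). The full bridge is visible and leads straight into that road. I'll check the numbers.

Run:
```python
from h import *
P=lambda q,z: cast("top",280+q[0]/4,130+q[1]/4,z)[:2]-piv
for a,b in [((150,542),(434,315)),((92,467),(378,240))]:
    d=P(b,.052)-P(a,.052); print("edge",np.degrees(np.arctan2(d[1],d[0])),np.hypot(*d))
a,b=P((436,243),.06),P((556,153),.06); m=(a+b)/2; t=np.radians(-48.4)
print("wagon len",np.hypot(*(b-a)),"x",m@[np.cos(t),np.sin(t)],"y",m@[-np.sin(t),np.cos(t)])
```

```text
edge -50.42723332530095 0.1792024910844362
edge -50.4451153266403 0.18066709205012127
wagon len 0.07488996399302879 x 0.1476265575941105 y -0.0017001646972178153
```

```bash
python3 -c "
from rig import order; print(order.finish_job())"
```

```text
the job is handed in; nothing more can be done
None
```

The job is handed in, though no verdict came back: the tank wagon stands in the storage tank's road about 148 mm from the pivot and 2 mm off its middle line, the bridge is within about 2° of that road, and the arm is clear of everything.

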